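# Lay out the sample-preparation place beside the balance

### The arm

A 6-joint arm with a two-finger parallel gripper is mounted at the origin on a cart in front of the work surface, level with it; the furniture and walls round the work are solid. World frame = base frame: x ahead of the robot, y to its left, z up, the work surface at z = 0. Lengths are in m, angles in rad, forces in N, time in s.
With the tool pointing down it reaches from about 0.425 to 0.95 m from the base axis. Payload 3.5 kg.
Tool frame: the origin (TCP) lies at the very end of the fingers, on their centre line; the grasp point (between the pads) lies ctrl.tcp_to_grasp behind it (ctrl.tcp_to_grasp is the distance from the TCP to the grasp point, in m); z points along the fingers, y is the line along which they close (so a half turn about z gives the same grasp; the last joint's range is limited). The gripper opens to 85 mm and grips with 20 to 120 N. Pads are 22 mm wide; open, the fingers measure 114 mm over their backs; the gripper's body (76 mm by 85 mm) begins 54 mm behind the grasp point. The pads swing forward as they close: fully open they stand 13 mm farther back than shut.
Start: joints at [0.978, 0.286, 1.577, -0, 1.279, -0.15], TCP at [0.289, 0.61, 0.231] pointing down, gripper open.
Joint ranges: [-2.77, 2.77], [-0.9, 2.22], [0.21, 2.48], [-1.53, 4.67], [0.24, 2.81], [-2.84, 2.84]. Speed limits (rad/s): [2.79, 2.79, 3.14, 3.14, 3.14, 3.14].

### API

Orientations are given as a unit quaternion [x, y, z, w].
In Python, from plant import ctrl gives the robot as it stands.
- The arm moves only by the shell command python3 -m inch 'ROWS' [FORCE]. ROWS is JSON, a list of rows, each an object with "slide": the shift along the tool's x, y, z in cm, a list of three; "turn": the turn about the tool's z in rad; "grip": the finger opening in cm, from 0 to 8.54. A call has 1 to 20 rows; each row is the pose to reach, as a shift and turn from the pose commanded when the call began, along the tool's axes at that moment; what a row does not reach only later rows make up. A row lasts 1/10 s, in which the tool goes at most 50 mm and 8.59 degrees, less where a joint would pass 70% of its speed; a pose out of reach is approached as far as the arm can. A call with a gripper value outside its range is refused whole. The fingers move at their own pace and stop on an object; FORCE is the grip in N (left out, the last holds). Time passes only in rows, so rows that repeat a pose let the fingers close. It gives the time, the measured TCP pose, the force, the opening and the grip force at its end, in the units of the state.
- ctrl.get_state(): the state, without advancing time (a new reading comes with each control period).
- ctrl.read_camera(name): name is "scene" or "top"; returns (picture, depth): 384x512x3 uint8, red, green, blue; 384x512 float32, m along the optical axis (not along the pixel's ray), 0 where there is no reading.
- ctrl.camera_info(name): a dict with "K" (3x3 intrinsics, pixels), "D" ([k1, k2, p1, p2, k3] as OpenCV has them; the pictures are not rectified), "camera_from_world" (4x4, takes a point from world to camera coordinates). Camera axes: x right, y down, z forward; pixel columns grow to the right and rows downward; lengths in m; the calibration is good to about 2 mm. A picture is of the moment at which its call begins. camera_info takes no time and is no camera call.
- ctrl.sign_off(): hands the job in; it is judged then, once.
The state is a dict: "time": time; "qpos": joint angles; "dq": joint speeds; "joint_efforts": joint torques, N m; "eef_pos": TCP position; "tcp_rot": TCP orientation; "contact_force": force on the tool from outside, world axes, zero at the start; "wrist_torque": the same for the moment, N m; "opening": opening from 0.0 (shut) to 1.0 (fully open); "finger_force": force on a finger pad.
Only numpy, scipy, OpenCV 4.12 (cv2) and the standard library are available. Lean on these libraries where they do the work, as an engineer would, in place of code of your own. Each camera call takes 0.05 s, during which the arm holds its last target. There are 200 camera calls.

### The job

Lay out the sample place: first lay the white tile squarely on the green mat, then stand the small glass beaker upright in the middle of the tile. Also stand each of the three closed containers upright in the middle of the coaster that has the colour of its cap: the white-capped jar on white, the black-capped brown dropper bottle on black, the blue-capped vial on blue (before or after the tile and beaker, as you like). Do not knock any of them over, and leave the conical flask where it stands.

Things in the scene. Friction and masses are not known exactly. Their poses are not given: they have to be found in the camera images.
- tile: loose glazed tile, white top with a dark rubber edge all round, 60 (its x) x 76 (its y) x 12 mm thick, about 0.12 kg; origin at the centre of its underside, z up. Take it across the 60 mm width, fingers either side along its x, close to the table.
- mat: fixed dark green rectangular mat with a thin white outline, 68 (its x) x 84 (its y) x 3 mm thick; origin at the centre of its underside on the table (its top is 3 mm higher). The tile lies on it with the long sides parallel (either way round).
- beaker: loose small clear glass beaker, hollow, 44 mm across (49 mm along its y over lip and spout), 56 mm tall, about 0.04 kg; origin at the centre of its underside, z up. Grasp it across the outside.
- jar: loose squat jar, round, 50 mm diameter, 70 mm tall, white screw cap, pale label, about 0.14 kg; origin at the centre of its underside, z up
- dropper: loose small brown (amber) bottle, round, 32 mm diameter, 72 mm tall, black cap; about 0.05 kg; origin at the centre of its underside, z up
- vial: loose slim vial, round, 17 mm diameter, 48 mm tall, blue cap, about 0.02 kg; origin at the centre of its underside, z up
- coaster_white: fixed round white coaster with a thin dark grey circle near its rim, 66 mm diameter, 4 mm thick, flat top; origin at the centre of its underside on the table (its top is 4 mm higher)
- coaster_black: fixed round black coaster with a thin grey circle near its rim, 66 mm diameter, 4 mm thick, flat top; origin at the centre of its underside on the table (its top is 4 mm higher)
- coaster_blue: fixed round blue coaster with a thin grey circle near its rim, 66 mm diameter, 4 mm thick, flat top; origin at the centre of its underside on the table (its top is 4 mm higher)
- flask: conical glass flask, 64 mm diameter at the foot, 102 mm tall, standing loose at the left edge of the table beside the balance, not to be moved; origin at the centre of its underside. (Fixed round about, not to be run into: the balance with its glass cabinet, 0.32 m tall, its front face at x = 0.55 and its sides at y = -0.03 and 0.18; to the right the stirrer with a glass vessel, 0.3 m tall, beginning at y = -0.32.)

How it is judged:
On the way, in this order (a step that is already met when the one before it is completed fails the run):
1. the tile lies squarely on the green mat, let go (horizontal distance between tile and mat below 0.01 m and height (world z) of tile between 0.0012 and 0.006 m and angle between tile's own z axis and vertical below 0.12 rad and linear speed of tile below 0.02 m/s and angle between the x axis of tile and the x axis of mat, either way round below 0.2 rad and contact force between the fingers and tile below 0.1 N), for 0.2 s.
2. the beaker stands in the middle of the tile on the mat, let go (horizontal distance between tile and mat below 0.01 m and height (world z) of tile between 0.0012 and 0.006 m and angle between each of tile, beaker's own z axis and vertical below 0.12 rad and linear speed of each of tile, beaker below 0.02 m/s and angle between the x axis of tile and the x axis of mat, either way round below 0.2 rad and horizontal distance between beaker and tile below 0.01 m and height (world z) of beaker between 0.012 and 0.019 m and contact force between the fingers and beaker below 0.1 N), for 0.2 s.
At the end, for the whole second after the job is handed in: The tile lies flat on the green mat, centred within 10 mm and turned no more than 0.2 rad from it; the beaker stands upright on the tile, centred within 10 mm; jar, dropper bottle and vial stand upright on the white, black and blue coaster, each centred within 12 mm; all are released and at rest (horizontal distance between tile and mat below 0.01 m and height (world z) of tile between 0.0012 and 0.006 m and angle between each of tile, beaker, jar, dropper, vial's own z axis and vertical below 0.12 rad and linear speed of each of tile, beaker, jar, dropper, vial below 0.02 m/s and angle between the x axis of tile and the x axis of mat, either way round below 0.2 rad and horizontal distance between beaker and tile below 0.01 m and height (world z) of beaker between 0.012 and 0.019 m and horizontal distance between jar and coaster_white below 0.012 m and height (world z) of jar between 0.002 and 0.0075 m and horizontal distance between dropper and coaster_black below 0.012 m and height (world z) of dropper between 0.002 and 0.0075 m and horizontal distance between vial and coaster_blue below 0.012 m and height (world z) of vial between 0.002 and 0.0075 m); the robot touches nothing.
It fails at once if one of the containers is knocked over (leans more than about 40 degrees) (angle between any of beaker, jar, dropper, vial, flask's own z axis and vertical above 0.7 rad).
It fails at once if the conical flask is moved by more than 20 mm (distance of flask from where it was at the start of the episode above 0.02 m).
It also fails if it takes over 141 s, if anything falls off the work surface, if the arm or the gripper's body presses on something with over 40 N, if the wrist force passes 120 N, or if a joint passes its speed limit or range.

## Working session

There is one attempt and no reset: what is moved stays moved. The work goes in short steps, Python scripts to look and compute and a shell command to move; the robot and the scene stay as the last step left them, time stands still between calls to the robot, and variables do not carry over. Pictures are saved under pics/ and viewed, at most 14 in all, crops included, and the job is handed in when it is done.

```bash
mkdir -p pics; ls
python3 - <<'E'
from plant import ctrl
import cv2
s=ctrl.get_state();print({k:s[k] for k in('time','eef_pos','tcp_rot','opening')},ctrl.tcp_to_grasp)
for n in('scene','top'):
    p,d=ctrl.read_camera(n);cv2.imwrite(f'pics/{n}0.png',p[...,::-1]);import numpy as np;np.save(f'{n}0.npy',d);i=ctrl.camera_info(n);print(n,i, (d>0).mean())
E
```

```text
pics
{'time': 0.0, 'eef_pos': array([0.28882318, 0.60934427, 0.22992395]), 'tcp_rot': array([ 2.19594359e-01,  9.75590520e-01, -1.12785895e-03, -4.26419133e-04]), 'opening': 1.0014860637200527} 0.0187
scene {'K': array([[416.22334159,   0.        , 255.78699979],
       [  0.        , 416.22334159, 183.1429127 ],
       [  0.        ,   0.        ,   1.        ]]), 'D': array([-0.12822326,  0.        ,  0.        ,  0.        ,  0.        ]), 'camera_from_world': array([[ 0.87141572, -0.49020932,  0.01815138, -0.46484743],
       [-0.28967536, -0.54409538, -0.78743152,  0.20310709],
       [ 0.39588235,  0.6809222 , -0.61613482,  0.71250087],
       [ 0.        ,  0.        ,  0.        ,  1.        ]])} 0.9960683186848959
top {'K': array([[352.35199119,   0.        , 252.22638927],
       [  0.        , 352.35199119, 186.90638606],
       [  0.        ,   0.        ,   1.        ]]), 'D': array([-0.07304743,  0.        ,  0.        ,  0.        ,  0.        ]), 'camera_from_world': array([[-0.01203023, -0.99978305, -0.0170038 ,  0.02936792],
       [-0.98038283,  0.01513911, -0.19652053,  0.56442363],
       [ 0.19673531,  0.01430605, -0.98035226,  0.76501238],
       [ 0.        ,  0.        ,  0.        ,  1.        ]])} 0.9959615071614584
```

View pics/scene0.png

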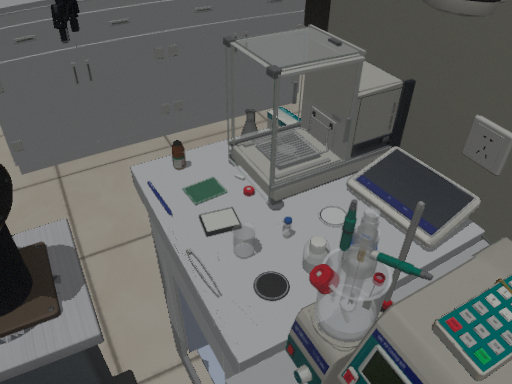

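View pics/top0.png

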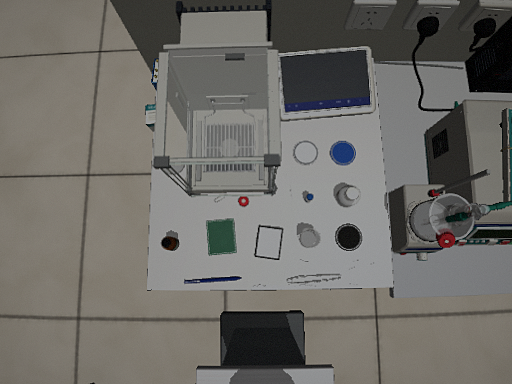

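The scene view shows the dropper at (178,155), mat (205,190), tile (220,221), beaker (244,242), vial (287,227), jar (317,252), black coaster (271,286) and white coaster (334,216). The top view shows the dropper at (170,242), mat (221,237), tile (268,242), beaker (310,235), black coaster (348,236), jar (347,195), vial (309,197), white coaster (305,153) and blue coaster (343,153). I'll enlarge both.

Run:
```python
import cv2
a=cv2.imread('pics/top0.png')[135:270,155:370];cv2.imwrite('pics/topc.png',cv2.resize(a,None,fx=3.7,fy=3.7,interpolation=cv2.INTER_CUBIC))
a=cv2.imread('pics/scene0.png')[130:305,150:360];cv2.imwrite('pics/scenec.png',cv2.resize(a,None,fx=3.4,fy=3.4,interpolation=cv2.INTER_CUBIC))
```

```text
(no output)
```

View pics/topc.png

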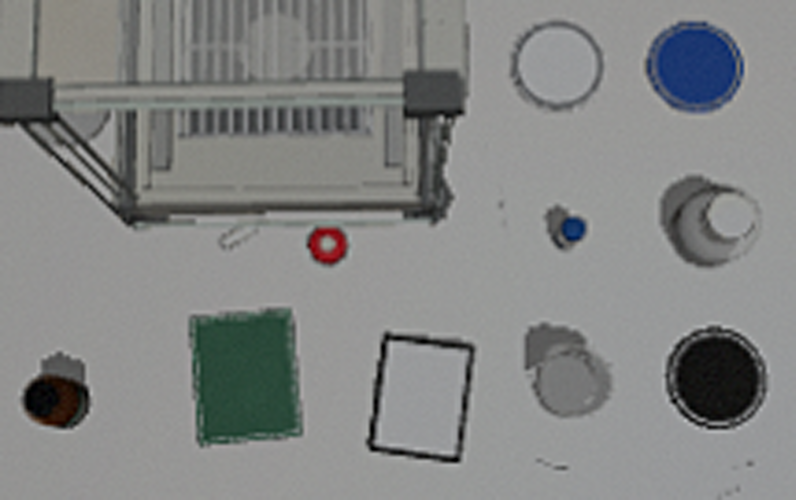

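View pics/scenec.png

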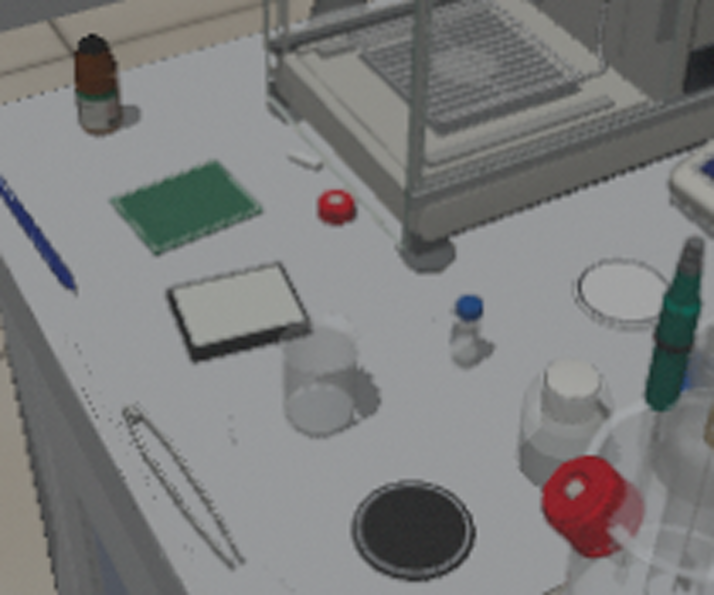

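The crops show the mat corners, tile corners, caps and coasters clearly. I'll triangulate them from the two views, and also do ray-plane intersections.

```bash
cat > h.py <<'E'
from plant import ctrl
import numpy as np, cv2
I={n:ctrl.camera_info(n) for n in('scene','top')}
def ray(n,uv):
    i=I[n];p=cv2.undistortPoints(np.array([[uv]],float),i['K'],np.array(i['D']))[0,0]
    T=i['camera_from_world'];return -T[:3,:3].T@T[:3,3], T[:3,:3].T@np.array([*p,1])
def plane(n,uv,z):
    o,d=ray(n,uv);return o+d*(z-o[2])/d[2]
def tri(a,b):
    (o1,d1),(o2,d2)=ray('top',a),ray('scene',b)
    s=np.linalg.lstsq(np.c_[d1,-d2],o2-o1,rcond=None)[0];p,q=o1+d1*s[0],o2+d2*s[1]
    return (p+q)/2,np.linalg.norm(p-q)
def proj(n,P):
    i=I[n];T=i['camera_from_world'];r=cv2.Rodrigues(T[:3,:3])[0]
    return cv2.projectPoints(np.array(P,float).reshape(-1,3),r,T[:3,3],i['K'],np.array(i['D']))[0][:,0]
E
cat > m.py <<'E'
from h import *
np.set_printoptions(precision=4,suppress=True)
t=lambda u,v:((u+.5)/3.7-.5+155,(v+.5)/3.7-.5+135)
s=lambda u,v:((u+.5)/3.4-.5+150,(v+.5)/3.4-.5+130)
print('cams',ray('top',(0,0))[0],ray('scene',(0,0))[0])
M={'mat':([(190,317),(291,309),(302,435),(199,445)],[(217,161),(262,209),(157,253),(112,204)],.003),
'tile':([(385,333),(475,346),(460,461),(368,450)],[(282,263),(307,317),(192,347),(168,292)],.012)}
for k,(a,b,z) in M.items():
    A=np.array([plane('top',t(*p),z) for p in a]);B=np.array([plane('scene',s(*p),z) for p in b])
    print(k,'tri z',[round(tri(t(*p),s(*q))[0][2],4) for p,q in zip(a,b)])
    for C in(A,B):
        dy=C[0]+C[1]*0-C[3]+C[1]-C[2]; # near->far
        print(C.mean(0)[:2],'yaw of far dir',np.arctan2(dy[1],dy[0]),np.linalg.norm(C[0]-C[3]),np.linalg.norm(C[0]-C[1]))
for k,a,b,z in [('white',(557,66),(622,291),.004),('black',(716,378),(413,529),.004),('blue',(695,67),None,.004),
 ('vialcap',(573,228),(468,307),.045),('jarcap',(731,215),(573,376),.07),('dropcap',(43,398),(93,45),.07),('beakrim',(572,379),(320,342),.056),('beakbot',None,(320,410),.003)]:
    print(k,a and plane('top',t(*a),z),b and plane('scene',s(*b),z),(a and b) and tri(t(*a),s(*b)))
d=np.load('top0.npy')
E
python3 m.py
```

```text
cams [0.4032 0.0099 0.8614] [ 0.1818 -0.6025  0.6074]
mat tri z [np.float64(0.0003), np.float64(0.0036), np.float64(0.0027), np.float64(-0.0026)]
[0.4546 0.0997] yaw of far dir 0.0827418341120778 0.08385638369957261 0.06711862853617995
[0.4535 0.0977] yaw of far dir 0.11513606215339364 0.08387900140636421 0.0631905746160136
tile tri z [np.float64(0.01), np.float64(0.016), np.float64(0.0143), np.float64(0.0074)]
[ 0.439  -0.0154] yaw of far dir -0.15802006431485985 0.07586955072597365 0.059042075869400114
[ 0.4378 -0.0151] yaw of far dir -0.12375024004349378 0.07529951624740056 0.05233752403975827
white [ 0.6621 -0.1127  0.004 ] [ 0.661 -0.112  0.004] (array([ 0.6614, -0.1124,  0.0044]), np.float64(0.0012518863703953745))
black [ 0.4486 -0.2082  0.004 ] [ 0.4474 -0.2092  0.004 ] (array([ 0.4484, -0.2084,  0.0026]), np.float64(0.0006852895468774144))
blue [ 0.66   -0.2074  0.004 ] None None
vialcap [ 0.5426 -0.1125  0.045 ] [ 0.5403 -0.1132  0.045 ] (array([ 0.542 , -0.1123,  0.0437]), np.float64(0.0017027118325738924))
jarcap [ 0.5449 -0.207   0.07  ] [ 0.5445 -0.2066  0.07  ] (array([ 0.5446, -0.2068,  0.0702]), np.float64(0.0004987883612281361))
dropcap [0.4385 0.2159 0.07  ] [0.4373 0.2161 0.07  ] (array([0.4379, 0.2161, 0.0699]), np.float64(0.001160281730924741))
beakrim [ 0.4468 -0.1063  0.056 ] [ 0.4457 -0.1078  0.056 ] (array([ 0.4467, -0.1064,  0.0544]), np.float64(0.0004374999637603585))
beakbot None [ 0.4448 -0.1094  0.003 ] None
```

Positions agree to 1–2 mm between the views. I'll write a helper that gives slide and turn for a world target, starting with the tile.

```bash
cat > go.py <<'E'
# usage: go.py x y z yaw   (yaw of the tool y axis) -> slide cm, turn rad
import sys,numpy as np
from plant import ctrl
from scipy.spatial.transform import Rotation as R
x,y,z,yaw=map(float,sys.argv[1:5]);s=ctrl.get_state();M=R.from_quat(s['tcp_rot']).as_matrix()
w=np.arctan2(M[1,1],M[0,1]);t=-(yaw-w)
print('slide',np.round(M.T@(np.array([x,y,z])-s['eef_pos'])*100,2),'turn',round((t+np.pi/2)%np.pi-np.pi/2,3),'yaw',round(w,3),'pos',np.round(s['eef_pos'],4),'q',np.round(s['qpos'],2),'op',round(s['opening'],3),'F',s['contact_force'].round(1),s['finger_force'])
E
python3 go.py .4385 -.0155 .15 1.426
```

```text
slide [-40.3  -50.04   8.1 ] turn -0.298 yaw 1.128 pos [0.2888 0.6094 0.2301] q [ 0.98  0.29  1.58  0.    1.28 -0.15] op 1.0 F [-0.4  0.1 -1. ] 0.0
```

```bash
python3 -m inch '[{"slide":[-40.3,-50,2],"turn":-0.3,"grip":7.2},{"slide":[-40.3,-50,2],"turn":-0.3,"grip":7.2},{"slide":[-40.3,-50,2],"turn":-0.3,"grip":7.2},{"slide":[-40.3,-50,2],"turn":-0.3,"grip":7.2},{"slide":[-40.3,-50,2],"turn":-0.3,"grip":7.2},{"slide":[-40.3,-50,2],"turn":-0.3,"grip":7.2},{"slide":[-40.3,-50,2],"turn":-0.3,"grip":7.2},{"slide":[-40.3,-50,2],"turn":-0.3,"grip":7.2},{"slide":[-40.3,-50,2],"turn":-0.3,"grip":7.2},{"slide":[-40.3,-50,2],"turn":-0.3,"grip":7.2},{"slide":[-40.3,-50,2],"turn":-0.3,"grip":7.2},{"slide":[-40.3,-50,2],"turn":-0.3,"grip":7.2},{"slide":[-40.3,-50,2],"turn":-0.3,"grip":7.2},{"slide":[-40.3,-50,2],"turn":-0.3,"grip":7.2},{"slide":[-40.3,-50,2],"turn":-0.3,"grip":7.2},{"slide":[-40.3,-50,2],"turn":-0.3,"grip":7.2},{"slide":[-40.3,-50,8],"turn":-0.3,"grip":7.2},{"slide":[-40.3,-50,8],"turn":-0.3,"grip":7.2},{"slide":[-40.3,-50,8],"turn":-0.3,"grip":7.2}]' 40; python3 go.py .4385 -.0155 .03 1.426
```

```text
time: 2.0
eef_pos: [0.437, -0.0129, 0.1491]
tcp_rot: [0.07, 0.998, 0.001, -0.003]
contact_force: [-0.7, -0.4, 0.3]
opening: 0.844
finger_force: 0.0
slide [-0.26 -0.25 11.91] turn 0.004 yaw 1.43 pos [ 0.437  -0.0129  0.1491] q [-0.26 -0.17  2.21  0.    1.1  -1.69] op 0.844 F [-0.7 -0.4  0.3] 0.0
```

```bash
python3 -m inch '[{"slide":[0,0,5],"turn":0,"grip":7.2},{"slide":[0,0,9],"turn":0,"grip":7.2},{"slide":[0,0,11.5],"turn":0,"grip":7.2},{"slide":[0,0,11.5],"turn":0,"grip":7.2},{"slide":[0,0,11.5],"turn":0,"grip":7.2}]'; python3 go.py .4385 -.0155 -.002 1.426
python3 - <<'E'
from h import *
for n,(r,c,f) in {'top':((190,280),(205,345),5),'scene':((150,300),(150,320),4)}.items():
    p,d=ctrl.read_camera(n);a=p[r[0]:r[1],c[0]:c[1],::-1];cv2.imwrite(f'pics/{n}1.png',cv2.resize(a,None,fx=f,fy=f,interpolation=cv2.INTER_CUBIC))
E
```

```text
time: 2.5
eef_pos: [0.4404, -0.0145, 0.0379]
tcp_rot: [0.071, 0.997, -0.0, 0.001]
contact_force: [-0.3, -0.2, -0.2]
opening: 0.84
finger_force: 0.0
slide [ 0.18 -0.13  3.99] turn 0.003 yaw 1.429 pos [ 0.4404 -0.0145  0.0379] q [-0.26  0.03  2.27  0.    0.84 -1.69] op 0.84 F [-0.3 -0.2 -0.2] 0.0
```

View pics/scene1.png

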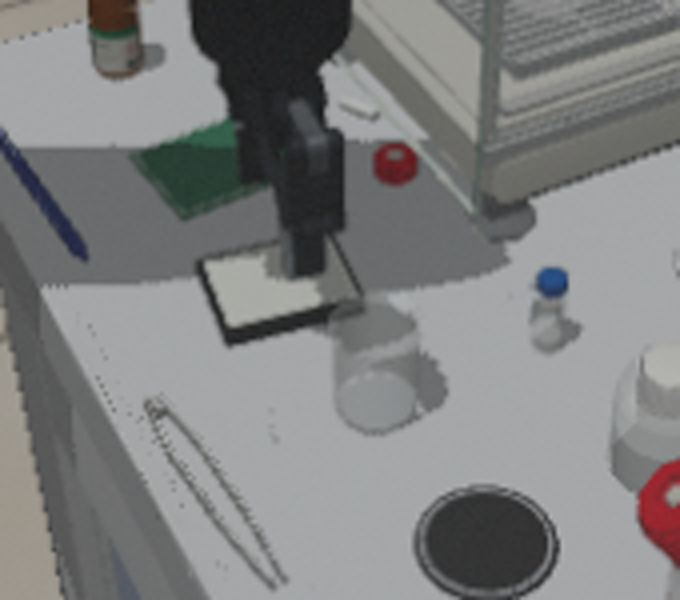

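The scene crop shows the right-hand finger (tip around (305,272)) above the tile with clear air, and the beaker (375,380) clear of it. I'll go down.

```bash
python3 -m inch '[{"slide":[0.1,-0.1,1],"turn":0,"grip":7.2},{"slide":[0.1,-0.1,2],"turn":0,"grip":7.2},{"slide":[0.1,-0.1,3],"turn":0,"grip":7.2},{"slide":[0.1,-0.1,3],"turn":0,"grip":7.2},{"slide":[0.1,-0.1,3],"turn":0,"grip":7.2}]'; python3 go.py .4385 -.0155 -.002 1.426
```

```text
time: 3.1
eef_pos: [0.4375, -0.0153, 0.0057]
tcp_rot: [0.071, 0.997, 0.0, -0.001]
contact_force: [-0.2, 0.4, -1.0]
opening: 0.844
finger_force: 0.0
slide [-0.11 -0.    0.77] turn 0.002 yaw 1.428 pos [ 0.4375 -0.0153  0.0057] q [-0.27  0.1   2.28  0.    0.77 -1.7 ] op 0.844 F [-0.2  0.4 -1. ] 0.0
```

```bash
python3 -m inch '[{"slide":[0,0,0.5],"turn":0,"grip":7.2},{"slide":[0,0,0.75],"turn":0,"grip":7.2},{"slide":[0,0,0.75],"turn":0,"grip":7.2},{"slide":[0,0,0.75],"turn":0,"grip":5.5},{"slide":[0,0,0.75],"turn":0,"grip":5.5},{"slide":[0,0,0.75],"turn":0,"grip":5.5},{"slide":[0,0,0.75],"turn":0,"grip":5.5},{"slide":[0,0,0.75],"turn":0,"grip":5.5}]' 40; python3 go.py .4385 -.0155 .06 1.426
```

```text
time: 3.9
eef_pos: [0.4384, -0.0155, -0.0008]
tcp_rot: [0.071, 0.997, -0.0, 0.001]
contact_force: [-0.0, -0.2, 3.1]
opening: 0.689
finger_force: 43.5
slide [-0.01  0.   -6.08] turn 0.002 yaw 1.428 pos [ 0.4384 -0.0155 -0.0008] q [-0.27  0.11  2.28 -0.    0.75 -1.7 ] op 0.689 F [-0.  -0.2  3.1] 43.475353717803955
```

```bash
python3 -m inch '[{"slide":[0,0,-2],"turn":0,"grip":5.5},{"slide":[0,0,-4],"turn":0,"grip":5.5},{"slide":[0,0,-6],"turn":0,"grip":5.5},{"slide":[0,0,-6],"turn":0,"grip":5.5},{"slide":[0,0,-6],"turn":0,"grip":5.5}]'; python3 go.py .454 .099 .06 1.666
```

```text
time: 4.4
eef_pos: [0.4375, -0.0153, 0.0583]
tcp_rot: [0.071, 0.997, 0.0, -0.0]
contact_force: [0.1, 0.1, -1.0]
opening: 0.689
finger_force: 44.1
slide [-1.000e-02  1.155e+01 -1.700e-01] turn -0.238 yaw 1.428 pos [ 0.4375 -0.0153  0.0583] q [-0.27 -0.01  2.26  0.    0.89 -1.7 ] op 0.689 F [ 0.1  0.1 -1. ] 44.06371772289276
```

```bash
python3 -m inch '[{"slide":[0,4,0],"turn":-0.12,"grip":5.5},{"slide":[0,8,0],"turn":-0.24,"grip":5.5},{"slide":[0,11.5,0],"turn":-0.24,"grip":5.5},{"slide":[0,11.5,0],"turn":-0.24,"grip":5.5},{"slide":[0,11.5,2.5],"turn":-0.24,"grip":5.5},{"slide":[0,11.5,4],"turn":-0.24,"grip":5.5},{"slide":[0,11.5,4],"turn":-0.24,"grip":5.5},{"slide":[0,11.5,4],"turn":-0.24,"grip":5.5},{"slide":[0,11.5,4],"turn":-0.24,"grip":5.5}]'; python3 go.py .454 .099 .003 1.666
python3 - <<'E'
from h import *
for n,(r,c,f) in {'top':((190,280),(175,315),5)}.items():
    p,d=ctrl.read_camera(n);a=p[r[0]:r[1],c[0]:c[1],::-1];cv2.imwrite(f'pics/{n}2.png',cv2.resize(a,None,fx=f,fy=f,interpolation=cv2.INTER_CUBIC))
E
```

```text
time: 5.3
eef_pos: [0.4547, 0.098, 0.0192]
tcp_rot: [-0.048, 0.999, -0.0, 0.0]
contact_force: [0.3, -0.3, -1.4]
opening: 0.687
finger_force: 44.1
slide [0.07 0.1  1.62] turn 0.001 yaw 1.667 pos [0.4547 0.098  0.0192] q [-0.01  0.12  2.21 -0.    0.81 -1.67] op 0.687 F [ 0.3 -0.3 -1.4] 44.12280857563019
```

View pics/top2.png

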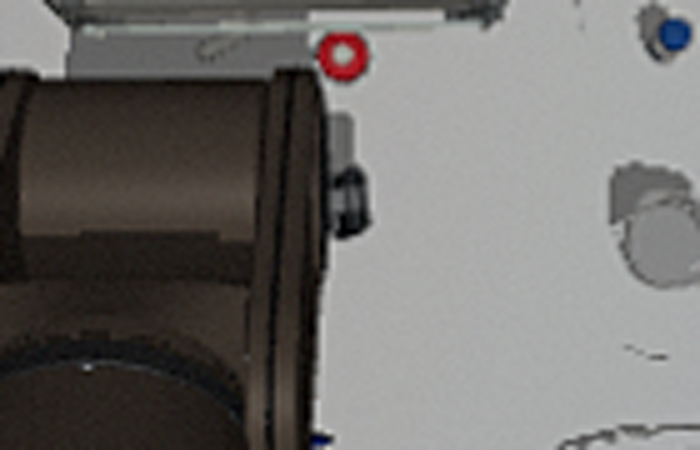

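The arm hides the tile from above: the wrist body fills the left of the crop and only one finger shows at (348,200). The measured pose puts the tile within 1 mm of the mat, so I'll lower it and release.

```bash
python3 -m inch '[{"slide":[0,0.1,0.8],"turn":0,"grip":5.5},{"slide":[0,0.1,1.3],"turn":0,"grip":5.5},{"slide":[0,0.1,1.6],"turn":0,"grip":5.5},{"slide":[0,0.1,1.6],"turn":0,"grip":5.5},{"slide":[0,0.1,1.6],"turn":0,"grip":5.5},{"slide":[0,0.1,1.6],"turn":0,"grip":7.2},{"slide":[0,0.1,1.6],"turn":0,"grip":7.2},{"slide":[0,0.1,1.6],"turn":0,"grip":7.2},{"slide":[0,0.1,1.6],"turn":0,"grip":7.2}]'; python3 go.py .454 .099 .15 1.666
```

```text
time: 6.25
eef_pos: [0.4544, 0.0994, 0.003]
tcp_rot: [-0.049, 0.999, -0.0, 0.0]
contact_force: [-0.3, -0.3, 1.1]
opening: 0.844
finger_force: 0.0
slide [  0.04  -0.04 -14.7 ] turn 0.002 yaw 1.668 pos [0.4544 0.0994 0.003 ] q [-0.    0.16  2.21 -0.    0.77 -1.67] op 0.844 F [-0.3 -0.3  1.1] 0.0
```

```bash
python3 -m inch '[{"slide":[0,0,-4],"turn":0,"grip":7.2},{"slide":[0,0,-8],"turn":0,"grip":7.2},{"slide":[0,0,-12],"turn":0,"grip":7.2},{"slide":[2.9,-20.4,-12],"turn":0,"grip":7.2},{"slide":[2.9,-20.4,-12],"turn":0,"grip":7.2},{"slide":[2.9,-20.4,-12],"turn":0,"grip":7.2},{"slide":[2.9,-20.4,-12],"turn":0,"grip":7.2},{"slide":[2.9,-20.4,-12],"turn":0,"grip":7.2},{"slide":[2.9,-20.4,-12],"turn":0,"grip":7.2},{"slide":[2.9,-20.4,-12],"turn":0,"grip":7.2}]'; python3 go.py .446 -.107 .02 1.668
python3 - <<'E'
from h import *
for n,(r,c,f) in {'top':((185,270),(195,345),5)}.items():
    p,d=ctrl.read_camera(n);a=p[r[0]:r[1],c[0]:c[1],::-1];cv2.imwrite(f'pics/{n}3.png',cv2.resize(a,None,fx=f,fy=f,interpolation=cv2.INTER_CUBIC))
E
```

```text
time: 7.25
eef_pos: [0.4449, -0.1055, 0.1225]
tcp_rot: [-0.049, 0.999, 0.0, -0.0]
contact_force: [-1.0, 0.1, 0.0]
opening: 0.841
finger_force: 0.0
slide [-0.1  -0.17 10.25] turn 0.0 yaw 1.668 pos [ 0.4449 -0.1055  0.1225] q [-0.46 -0.08  2.19  0.    1.04 -2.12] op 0.841 F [-1.   0.1  0. ] 0.0
```

View pics/top3.png

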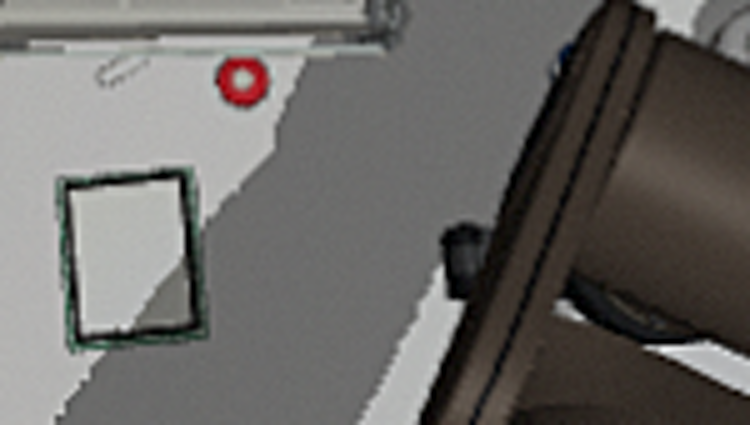

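The tile lies squarely inside the mat's outline (its centre at crop (132,256), an even green margin all round). Now the beaker.

```bash
python3 -m inch '[{"slide":[-0.1,-0.15,4],"turn":0,"grip":7.2},{"slide":[-0.1,-0.15,7],"turn":0,"grip":7.2},{"slide":[-0.1,-0.15,9],"turn":0,"grip":7.2},{"slide":[-0.1,-0.15,10.8],"turn":0,"grip":7.2},{"slide":[-0.1,-0.15,10.8],"turn":0,"grip":7.2},{"slide":[-0.1,-0.15,10.8],"turn":0,"grip":5.4},{"slide":[-0.1,-0.15,10.8],"turn":0,"grip":5.2},{"slide":[-0.1,-0.15,10.8],"turn":0,"grip":5.0},{"slide":[-0.1,-0.15,10.8],"turn":0,"grip":4.8},{"slide":[-0.1,-0.15,10.8],"turn":0,"grip":4.6},{"slide":[-0.1,-0.15,10.8],"turn":0,"grip":4.4},{"slide":[-0.1,-0.15,10.8],"turn":0,"grip":4.2},{"slide":[-0.1,-0.15,10.8],"turn":0,"grip":4.0},{"slide":[-0.1,-0.15,10.8],"turn":0,"grip":4.0},{"slide":[-0.1,-0.15,10.8],"turn":0,"grip":4.0}]' 20; python3 go.py .446 -.107 .10 1.668
python3 - <<'E'
from h import *
for n,(r,c,f) in {'scene':((190,290),(190,310),5)}.items():
    p,d=ctrl.read_camera(n);a=p[r[0]:r[1],c[0]:c[1],::-1];cv2.imwrite(f'pics/{n}4.png',cv2.resize(a,None,fx=f,fy=f,interpolation=cv2.INTER_CUBIC))
E
```

```text
time: 8.8
eef_pos: [0.4469, -0.1082, 0.0154]
tcp_rot: [-0.049, 0.999, -0.0, 0.0]
contact_force: [0.4, -0.5, 5.1]
opening: 0.507
finger_force: 20.0
slide [ 0.07  0.12 -8.46] turn -0.0 yaw 1.668 pos [ 0.4469 -0.1082  0.0154] q [-0.46  0.12  2.22 -0.    0.79 -2.13] op 0.507 F [ 0.4 -0.5  5.1] 19.953585918119643
```

View pics/scene4.png

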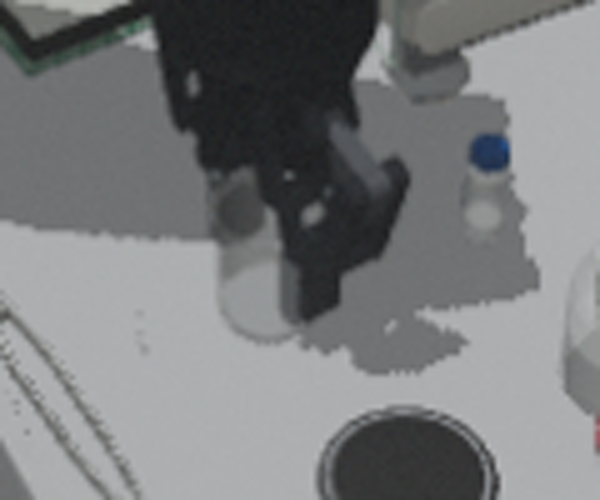

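The beaker (base around (265,300) in the crop) is gripped near its middle by the finger at (310,290) and stands upright; the opening of about 43 mm matches its diameter. I'll lift and carry it.

```bash
python3 -m inch '[{"slide":[0,0,-2],"turn":0,"grip":4},{"slide":[0,0,-4],"turn":0,"grip":4},{"slide":[0,0,-6],"turn":0,"grip":4},{"slide":[0,0,-6],"turn":0,"grip":4},{"slide":[-1,6,-6],"turn":0,"grip":4},{"slide":[-2,10,-6],"turn":0,"grip":4},{"slide":[-2.5,15,-6],"turn":0,"grip":4},{"slide":[-2.8,19,-6],"turn":0,"grip":4},{"slide":[-2.8,20.6,-6],"turn":0,"grip":4},{"slide":[-2.8,20.6,-6],"turn":0,"grip":4},{"slide":[-2.8,20.6,-6],"turn":0,"grip":4}]'; python3 go.py .454 .099 .0315 1.668
```

```text
time: 9.95
eef_pos: [0.4533, 0.0999, 0.0736]
tcp_rot: [-0.049, 0.999, -0.0, -0.001]
contact_force: [-0.0, 1.1, -0.8]
opening: 0.511
finger_force: 20.7
slide [-0.07 -0.09  4.21] turn 0.001 yaw 1.669 pos [0.4533 0.0999 0.0736] q [-0.    0.02  2.2  -0.    0.93 -1.67] op 0.511 F [-0.   1.1 -0.8] 20.659109765983885
```

```bash
python3 -m inch '[{"slide":[-0.05,-0.1,2],"turn":0,"grip":4},{"slide":[-0.05,-0.1,3.2],"turn":0,"grip":4},{"slide":[-0.05,-0.1,3.9],"turn":0,"grip":4},{"slide":[-0.05,-0.1,3.9],"turn":0,"grip":4},{"slide":[-0.05,-0.1,3.9],"turn":0,"grip":4}]'; python3 go.py .454 .099 .031 1.668
```

```text
time: 10.45
eef_pos: [0.4549, 0.0986, 0.0358]
tcp_rot: [-0.048, 0.999, -0.0, -0.0]
contact_force: [0.1, 0.3, -0.1]
opening: 0.511
finger_force: 20.7
slide [0.09 0.05 0.48] turn -0.001 yaw 1.667 pos [0.4549 0.0986 0.0358] q [-0.01  0.09  2.21 -0.    0.84 -1.67] op 0.511 F [ 0.1  0.3 -0.1] 20.677072048274567
```

```bash
python3 -m inch '[{"slide":[0.05,0.03,0.2],"turn":0,"grip":4},{"slide":[0.05,0.03,0.45],"turn":0,"grip":4},{"slide":[0.05,0.03,0.45],"turn":0,"grip":4},{"slide":[0.05,0.03,0.45],"turn":0,"grip":4},{"slide":[0.05,0.03,0.45],"turn":0,"grip":4.6},{"slide":[0.05,0.03,0.45],"turn":0,"grip":5.5},{"slide":[0.05,0.03,0.45],"turn":0,"grip":7},{"slide":[0.05,0.03,0.45],"turn":0,"grip":7},{"slide":[0.05,0.03,0.45],"turn":0,"grip":7},{"slide":[0.05,0.03,0.45],"turn":0,"grip":7}]'; python3 go.py .438 .2155 .14 1.668
```

```text
time: 11.45
eef_pos: [0.4542, 0.0992, 0.0313]
tcp_rot: [-0.049, 0.999, -0.0, -0.0]
contact_force: [-0.6, 0.9, -1.0]
opening: 0.818
finger_force: 0.0
slide [  0.49  11.73 -10.87] turn 0.0 yaw 1.668 pos [0.4542 0.0992 0.0313] q [-0.    0.1   2.21 -0.    0.83 -1.67] op 0.818 F [-0.6  0.9 -1. ] 0.0
```

```bash
python3 -m inch '[{"slide":[0,0,-3],"turn":0,"grip":7},{"slide":[0,0,-7],"turn":0,"grip":7},{"slide":[0,0,-11],"turn":0,"grip":6.5},{"slide":[0,0,-11],"turn":0,"grip":6.5},{"slide":[0.5,11.7,-11],"turn":0,"grip":6.5},{"slide":[0.5,11.7,-11],"turn":0,"grip":6.5},{"slide":[0.5,11.7,-11],"turn":0,"grip":6.5},{"slide":[0.5,11.7,-11],"turn":0,"grip":6.5},{"slide":[0.5,11.7,-11],"turn":0,"grip":6.5},{"slide":[0.5,11.7,-11],"turn":0,"grip":6.5}]'; python3 go.py .438 .216 .02 1.668
python3 - <<'E'
from h import *
for n,(r,c,f) in {'scene':((100,230),(140,290),5)}.items():
    p,d=ctrl.read_camera(n);a=p[r[0]:r[1],c[0]:c[1],::-1];cv2.imwrite(f'pics/{n}5.png',cv2.resize(a,None,fx=f*.9,fy=f*.9,interpolation=cv2.INTER_CUBIC))
E
```

```text
time: 12.45
eef_pos: [0.4378, 0.2143, 0.1408]
tcp_rot: [-0.048, 0.999, -0.0, -0.0]
contact_force: [-1.1, 0.4, -0.4]
opening: 0.766
finger_force: 0.0
slide [-0.04  0.17 12.08] turn -0.001 yaw 1.667 pos [0.4378 0.2143 0.1408] q [ 0.25 -0.03  2.11 -0.    1.07 -1.42] op 0.766 F [-1.1  0.4 -0.4] 0.0
```

View pics/scene5.png

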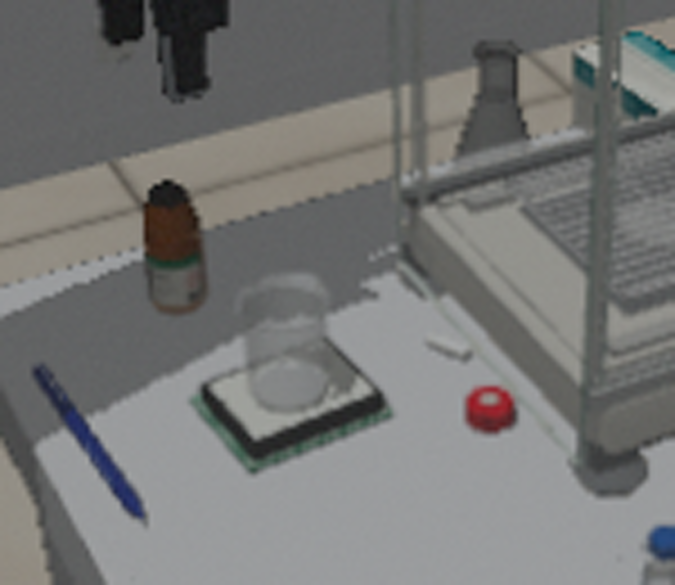

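The beaker stands upright in the middle of the tile (base around (288,385), tile centre about (293,390)); the dropper is at (175,245) and the flask is untouched. Next, the dropper.

```bash
python3 -m inch '[{"slide":[0,0.17,4],"turn":0,"grip":6.5},{"slide":[0,0.17,8],"turn":0,"grip":6.5},{"slide":[0,0.17,11],"turn":0,"grip":6.5},{"slide":[0,0.17,12.5],"turn":0,"grip":6.5},{"slide":[0,0.17,12.5],"turn":0,"grip":6.5},{"slide":[0,0.17,12.5],"turn":0,"grip":4.2},{"slide":[0,0.17,12.5],"turn":0,"grip":4},{"slide":[0,0.17,12.5],"turn":0,"grip":3.8},{"slide":[0,0.17,12.5],"turn":0,"grip":3.6},{"slide":[0,0.17,12.5],"turn":0,"grip":3.4},{"slide":[0,0.17,12.5],"turn":0,"grip":3.2},{"slide":[0,0.17,12.5],"turn":0,"grip":3},{"slide":[0,0.17,12.5],"turn":0,"grip":2.8},{"slide":[0,0.17,12.5],"turn":0,"grip":2.8},{"slide":[0,0.17,12.5],"turn":0,"grip":2.8}]' 25; python3 go.py .438 .216 .15 1.668
```

```text
time: 14.0
eef_pos: [0.4381, 0.2171, 0.0168]
tcp_rot: [-0.049, 0.999, 0.0, 0.0]
contact_force: [0.1, 1.3, 5.3]
opening: 0.364
finger_force: 24.9
slide [ 1.000e-02 -1.000e-01 -1.332e+01] turn -0.0 yaw 1.668 pos [0.4381 0.2171 0.0168] q [ 0.25  0.18  2.16  0.    0.81 -1.42] op 0.364 F [0.1 1.3 5.3] 24.898180961608887
```

```bash
python3 -m inch '[{"slide":[0,0,-3],"turn":0,"grip":2.8},{"slide":[0,0,-7],"turn":0,"grip":2.8},{"slide":[0,0,-11],"turn":0,"grip":2.8},{"slide":[0,0,-11],"turn":0,"grip":2.8},{"slide":[0.3,-4,-11],"turn":0,"grip":2.8},{"slide":[0.6,-8,-11],"turn":0,"grip":2.8},{"slide":[0.9,-12,-11],"turn":0,"grip":2.8},{"slide":[1.2,-16,-11],"turn":0,"grip":2.8},{"slide":[1.5,-20,-11],"turn":0,"grip":2.8},{"slide":[1.8,-24,-11],"turn":0,"grip":2.8},{"slide":[2.1,-28,-11],"turn":0,"grip":2.8},{"slide":[2.4,-32,-11],"turn":0,"grip":2.8},{"slide":[2.7,-36,-11],"turn":0,"grip":2.8},{"slide":[2.9,-39.5,-11],"turn":0,"grip":2.8},{"slide":[3.1,-42,-11],"turn":0,"grip":2.8},{"slide":[3.1,-42.4,-11],"turn":0,"grip":2.8},{"slide":[3.1,-42.4,-11],"turn":0,"grip":2.8},{"slide":[3.1,-42.4,-11],"turn":0,"grip":2.8},{"slide":[3.1,-42.4,-11],"turn":0,"grip":2.8}]'; python3 go.py .448 -.2085 .0215 1.668
```

```text
time: 15.9
eef_pos: [0.4478, -0.2067, 0.1258]
tcp_rot: [-0.049, 0.999, 0.0, -0.0]
contact_force: [0.3, 0.0, -0.9]
opening: 0.372
finger_force: 25.2
slide [-1.000e-02 -1.900e-01  1.043e+01] turn 0.002 yaw 1.67 pos [ 0.4478 -0.2067  0.1258] q [-0.64  0.    2.1   0.    1.04 -2.31] op 0.372 F [ 0.3  0.  -0.9] 25.15693634748459
```

```bash
python3 -m inch '[{"slide":[0,-0.15,4],"turn":0,"grip":2.8},{"slide":[0,-0.15,7],"turn":0,"grip":2.8},{"slide":[0,-0.15,9],"turn":0,"grip":2.8},{"slide":[0,-0.15,9.8],"turn":0,"grip":2.8},{"slide":[0,-0.15,9.8],"turn":0,"grip":2.8},{"slide":[0,-0.15,9.8],"turn":0,"grip":2.8}]'; python3 go.py .448 -.2085 .0215 1.668
```

```text
time: 16.5
eef_pos: [0.449, -0.2097, 0.0294]
tcp_rot: [-0.049, 0.999, -0.001, 0.001]
contact_force: [0.5, 0.2, 0.1]
opening: 0.368
finger_force: 25.2
slide [0.09 0.13 0.79] turn 0.001 yaw 1.669 pos [ 0.449  -0.2097  0.0294] q [-0.64  0.17  2.14  0.    0.84 -2.31] op 0.368 F [0.5 0.2 0.1] 25.15671819448471
```

```bash
python3 -m inch '[{"slide":[0.05,0.08,0.3],"turn":0,"grip":2.8},{"slide":[0.05,0.08,0.6],"turn":0,"grip":2.8},{"slide":[0.05,0.08,0.75],"turn":0,"grip":2.8},{"slide":[0.05,0.08,0.75],"turn":0,"grip":2.8},{"slide":[0.05,0.08,0.75],"turn":0,"grip":2.8}]'; python3 go.py .448 -.2085 .0215 1.668
```

```text
time: 17.0
eef_pos: [0.4476, -0.2089, 0.0209]
tcp_rot: [-0.049, 0.999, -0.0, 0.0]
contact_force: [0.2, 0.2, -0.2]
opening: 0.37
finger_force: 25.2
slide [-0.04  0.04 -0.06] turn -0.0 yaw 1.668 pos [ 0.4476 -0.2089  0.0209] q [-0.64  0.18  2.14  0.    0.82 -2.31] op 0.37 F [ 0.2  0.2 -0.2] 25.15727162361145
```

```bash
python3 -m inch '[{"slide":[0,0,0],"turn":0,"grip":3.6},{"slide":[0,0,0],"turn":0,"grip":5},{"slide":[0,0,0],"turn":0,"grip":6.5},{"slide":[0,0,0],"turn":0,"grip":6.5},{"slide":[0,0,0],"turn":0,"grip":6.5},{"slide":[0,0,-4],"turn":0,"grip":6.5},{"slide":[0,0,-8],"turn":0,"grip":6.5},{"slide":[0,0,-12],"turn":0,"grip":7.5},{"slide":[0,0,-13],"turn":0,"grip":7.5},{"slide":[-4,-0.3,-13],"turn":0,"grip":7.5},{"slide":[-8,-0.6,-13],"turn":0,"grip":7.5},{"slide":[-9.7,-0.8,-13],"turn":0,"grip":7.5},{"slide":[-9.7,-0.8,-13],"turn":0,"grip":7.5},{"slide":[-9.7,-0.8,-13],"turn":0,"grip":7.5},{"slide":[-9.7,-0.8,-13],"turn":0,"grip":7.5}]'; python3 go.py .5445 -.2068 .02 1.668
python3 - <<'E'
from h import *
for n,(r,c,f) in {'scene':((180,310),(220,370),5)}.items():
    p,d=ctrl.read_camera(n);a=p[r[0]:r[1],c[0]:c[1],::-1];cv2.imwrite(f'pics/{n}6.png',cv2.resize(a,None,fx=f*.9,fy=f*.9,interpolation=cv2.INTER_CUBIC))
E
```

```text
time: 18.5
eef_pos: [0.5436, -0.2071, 0.1499]
tcp_rot: [-0.048, 0.999, 0.001, -0.001]
contact_force: [0.5, -0.5, 0.1]
opening: 0.874
finger_force: 0.0
slide [-1.100e-01  1.000e-02  1.299e+01] turn -0.0 yaw 1.668 pos [ 0.5436 -0.2071  0.1499] q [-0.54  0.16  1.88 -0.    1.1  -2.21] op 0.874 F [ 0.5 -0.5  0.1] 0.0
```

View pics/scene6.png

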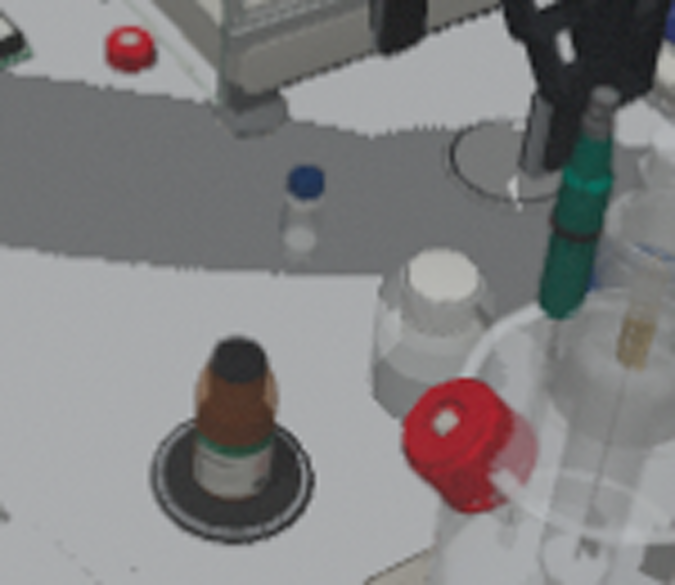

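The dropper stands centred on the black coaster (base about (232,472), coaster centre (233,478)); the jar cap is at (443,275) below the gripper. Now the jar.

```bash
python3 -m inch '[{"slide":[-0.1,0,4],"turn":0,"grip":7.5},{"slide":[-0.1,0,8],"turn":0,"grip":7.5},{"slide":[-0.1,0,11],"turn":0,"grip":7.5},{"slide":[-0.1,0,13],"turn":0,"grip":7.5},{"slide":[-0.1,0,13.2],"turn":0,"grip":7.5},{"slide":[-0.1,0,13.2],"turn":0,"grip":6},{"slide":[-0.1,0,13.2],"turn":0,"grip":5.6},{"slide":[-0.1,0,13.2],"turn":0,"grip":5.4},{"slide":[-0.1,0,13.2],"turn":0,"grip":5.2},{"slide":[-0.1,0,13.2],"turn":0,"grip":5},{"slide":[-0.1,0,13.2],"turn":0,"grip":4.8},{"slide":[-0.1,0,13.2],"turn":0,"grip":4.6},{"slide":[-0.1,0,13.2],"turn":0,"grip":4.5},{"slide":[-0.1,0,13.2],"turn":0,"grip":4.5},{"slide":[-0.1,0,13.2],"turn":0,"grip":4.5}]' 35; python3 go.py .5445 -.2068 .10 1.668
```

```text
time: 20.05
eef_pos: [0.5464, -0.2075, 0.0198]
tcp_rot: [-0.049, 0.999, -0.0, 0.0]
contact_force: [-1.2, 1.0, 6.0]
opening: 0.567
finger_force: 35.7
slide [ 0.18  0.09 -8.02] turn 0.0 yaw 1.668 pos [ 0.5464 -0.2075  0.0198] q [-0.54  0.35  1.92  0.    0.86 -2.2 ] op 0.567 F [-1.2  1.   6. ] 35.674654841423035
```

```bash
python3 -m inch '[{"slide":[0,0,-2],"turn":0,"grip":4.5},{"slide":[0,0,-5],"turn":0,"grip":4.5},{"slide":[0,0,-8],"turn":0,"grip":4.5},{"slide":[0,0,-8],"turn":0,"grip":4.5},{"slide":[-3,2,-8],"turn":0,"grip":4.5},{"slide":[-6,4,-8],"turn":0,"grip":4.5},{"slide":[-9,6,-8],"turn":0,"grip":4.5},{"slide":[-11.5,7.7,-8],"turn":0,"grip":4.5},{"slide":[-12.5,8.3,-8],"turn":0,"grip":4.5},{"slide":[-12.5,8.3,-8],"turn":0,"grip":4.5},{"slide":[-12.5,8.3,-8],"turn":0,"grip":4.5}]'; python3 go.py .663 -.1125 .0238 1.668
python3 - <<'E'
from h import *
p,d=ctrl.read_camera('scene');a=p[60:290,200:400,::-1];b=ctrl.read_camera('top')[0][100:300,215:415,::-1]
cv2.imwrite('pics/both7.png',np.hstack([cv2.resize(a,(390,450)),cv2.resize(b,(400,400),interpolation=cv2.INTER_CUBIC)]) if 0 else np.hstack([cv2.resize(a,(391,450)),cv2.resize(b,(405,450))]))
E
```

```text
time: 21.15
eef_pos: [0.661, -0.1129, 0.0973]
tcp_rot: [-0.049, 0.999, 0.0, -0.001]
contact_force: [-0.3, -0.9, -1.0]
opening: 0.562
finger_force: 36.6
slide [-0.22  0.02  7.35] turn 0.0 yaw 1.668 pos [ 0.661  -0.1129  0.0973] q [-0.32  0.41  1.68 -0.    1.06 -1.99] op 0.562 F [-0.3 -0.9 -1. ] 36.58275783061981
```

View pics/both7.png

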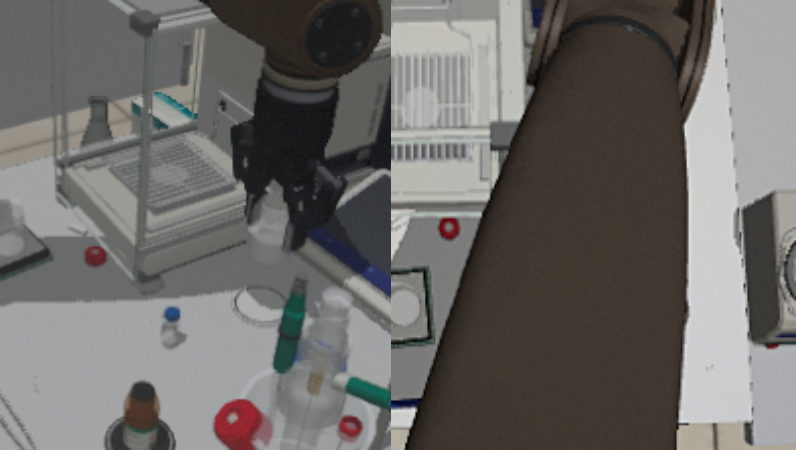

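The jar is held upright above the white coaster. The wrist is near the balance cabinet, so I'll check its clearance with the depth images before lowering.

```bash
cat > clr.py <<'E'
from h import *
for n in('top','scene'):
    p,d=ctrl.read_camera(n);i=I[n];v,u=np.nonzero(d>0)
    q=cv2.undistortPoints(np.c_[u,v].astype(float)[:,None],i['K'],np.array(i['D']))[:,0];z=d[v,u][:,None]
    T=i['camera_from_world'];W=(np.c_[q*z,z]-T[:3,3])@T[:3,:3];c=p[v,u].astype(int)
    x,y,zz=W.T
    m=(c.sum(1)<260)&(c[:,0]>=c[:,2]-3)&(x>.3)&(x<.85)&(zz>.12)&(zz<.7)&(abs(y)<.5)
    for lo in np.arange(.12,.6,.06):
        k=m&(zz>=lo)&(zz<lo+.06)
        if k.sum()>15:print(n,round(lo,2),k.sum(),'x',np.percentile(x[k],[1,99]).round(3),'y',np.percentile(y[k],[1,99]).round(3), 'y for x>.55',np.percentile(y[k&(x>.55)],[1,99]).round(3) if (k&(x>.55)).sum()>5 else '')
E
python3 clr.py
```

```text
top 0.12 1549 x [0.443 0.713] y [-0.491  0.164] y for x>.55 [-0.428  0.173]
top 0.18 935 x [0.417 0.699] y [-0.495  0.173] y for x>.55 [-0.497  0.174]
top 0.24 277 x [0.462 0.564] y [-0.381  0.174] y for x>.55 [0.024 0.174]
top 0.3 145 x [0.547 0.761] y [-0.118  0.175] y for x>.55 [-0.149  0.175]
top 0.36 2752 x [0.546 0.698] y [-0.165 -0.029] y for x>.55 [-0.165 -0.029]
top 0.42 3426 x [0.513 0.62 ] y [-0.141 -0.026] y for x>.55 [-0.142 -0.034]
top 0.48 6961 x [0.423 0.529] y [-0.099  0.009] y for x>.55 
top 0.54 15903 x [0.33  0.441] y [-0.073  0.041] y for x>.55 
scene 0.12 1287 x [0.424 0.757] y [-0.495  0.177] y for x>.55 [-0.175  0.178]
scene 0.18 1479 x [0.415 0.818] y [-0.497 -0.014] y for x>.55 [-0.491  0.037]
scene 0.24 1147 x [0.462 0.682] y [-0.45  -0.092] y for x>.55 [-0.152 -0.09 ]
scene 0.3 1733 x [0.546 0.678] y [-0.178  0.164] y for x>.55 [-0.178 -0.014]
scene 0.36 3919 x [0.476 0.679] y [-0.175 -0.066] y for x>.55 [-0.176 -0.064]
scene 0.42 3919 x [0.394 0.834] y [-0.196 -0.074] y for x>.55 [-0.202 -0.092]
```

```bash
cat >> clr.py <<'E'
    print(n)
    k=m&(y>-.115)&(y<-.02)&(x>.5)&(x<.75)&(zz>.22)&(zz<.48)
    for a in np.arange(.5,.74,.03):
        for b in np.arange(.24,.48,.03):
            j=k&(x>=a)&(x<a+.03)&(zz>=b)&(zz<b+.03)
            if j.sum()>8: print((round(a,2),round(b,2)),int(j.sum()),round(np.percentile(y[j],97),3),end=' | ')
        print()
E
python3 clr.py | grep -v ' x \['
```

```text
top
(np.float64(0.5), np.float64(0.45)) 245 -0.064 | 
(np.float64(0.53), np.float64(0.42)) 31 -0.033 | (np.float64(0.53), np.float64(0.45)) 1111 -0.029 | 
(np.float64(0.56), np.float64(0.39)) 143 -0.027 | (np.float64(0.56), np.float64(0.42)) 618 -0.034 | (np.float64(0.56), np.float64(0.45)) 297 -0.044 | 
(np.float64(0.59), np.float64(0.39)) 103 -0.05 | (np.float64(0.59), np.float64(0.42)) 650 -0.038 | 
(np.float64(0.62), np.float64(0.36)) 272 -0.07 | (np.float64(0.62), np.float64(0.39)) 118 -0.047 | (np.float64(0.62), np.float64(0.42)) 46 -0.042 | 
(np.float64(0.65), np.float64(0.36)) 421 -0.07 | (np.float64(0.65), np.float64(0.39)) 142 -0.053 | 
(np.float64(0.68), np.float64(0.36)) 219 -0.062 | (np.float64(0.68), np.float64(0.39)) 13 -0.063 | 

scene
(np.float64(0.5), np.float64(0.36)) 32 -0.094 | (np.float64(0.5), np.float64(0.39)) 335 -0.097 | (np.float64(0.5), np.float64(0.42)) 285 -0.109 | (np.float64(0.5), np.float64(0.45)) 203 -0.109 | 
(np.float64(0.53), np.float64(0.3)) 58 -0.021 | (np.float64(0.53), np.float64(0.36)) 112 -0.083 | (np.float64(0.53), np.float64(0.39)) 36 -0.11 | (np.float64(0.53), np.float64(0.42)) 69 -0.107 | (np.float64(0.53), np.float64(0.45)) 105 -0.097 | 
(np.float64(0.56), np.float64(0.42)) 155 -0.088 | (np.float64(0.56), np.float64(0.45)) 13 -0.087 | 
(np.float64(0.59), np.float64(0.42)) 27 -0.096 | 
(np.float64(0.62), np.float64(0.24)) 86 -0.093 | (np.float64(0.62), np.float64(0.27)) 100 -0.089 | (np.float64(0.62), np.float64(0.3)) 41 -0.029 | (np.float64(0.62), np.float64(0.39)) 47 -0.054 | 
(np.float64(0.65), np.float64(0.36)) 34 -0.073 | (np.float64(0.65), np.float64(0.39)) 79 -0.062 | 
(np.float64(0.68), np.float64(0.36)) 36 -0.073 |
```

The wrist's disc face is at about y = -0.028 near x = 0.55, too close to the cabinet side (y = -0.03) once lowered. I'll place the jar about 7 mm off-centre, away from the cabinet (12 mm is allowed), and lower in checked steps.

```bash
python3 -m inch '[{"slide":[0,-0.65,0],"turn":0,"grip":4.5},{"slide":[0,-0.65,1.5],"turn":0,"grip":4.5},{"slide":[0,-0.65,3],"turn":0,"grip":4.5},{"slide":[0,-0.65,3.5],"turn":0,"grip":4.5},{"slide":[0,-0.65,3.5],"turn":0,"grip":4.5},{"slide":[0,-0.65,3.5],"turn":0,"grip":4.5}]'; python3 go.py .6615 -.1195 .0238 1.668; python3 clr.py | grep -v ' x \[';python3 -c "
from plant import ctrl;print(ctrl.get_state()['joint_efforts'])"
```

```text
time: 22.05
eef_pos: [0.6628, -0.1189, 0.0633]
tcp_rot: [-0.049, 0.999, 0.0, -0.0]
contact_force: [-0.3, -0.1, -1.2]
opening: 0.561
finger_force: 36.6
slide [ 0.13 -0.05  3.95] turn 0.0 yaw 1.668 pos [ 0.6628 -0.1189  0.0633] q [-0.33  0.45  1.68  0.    1.   -2.  ] op 0.561 F [-0.3 -0.1 -1.2] 36.58203721046448
top
(np.float64(0.5), np.float64(0.42)) 46 -0.101 | (np.float64(0.5), np.float64(0.45)) 1236 -0.024 | 
(np.float64(0.53), np.float64(0.42)) 700 -0.035 | (np.float64(0.53), np.float64(0.45)) 376 -0.029 | 
(np.float64(0.56), np.float64(0.36)) 123 -0.033 | (np.float64(0.56), np.float64(0.39)) 308 -0.042 | (np.float64(0.56), np.float64(0.42)) 435 -0.046 | 
(np.float64(0.59), np.float64(0.36)) 111 -0.057 | (np.float64(0.59), np.float64(0.39)) 570 -0.041 | 
(np.float64(0.62), np.float64(0.33)) 115 -0.08 | (np.float64(0.62), np.float64(0.36)) 141 -0.052 | (np.float64(0.62), np.float64(0.39)) 46 -0.047 | 
(np.float64(0.65), np.float64(0.33)) 345 -0.074 | (np.float64(0.65), np.float64(0.36)) 115 -0.058 | 
(np.float64(0.68), np.float64(0.33)) 212 -0.067 | 

scene
(np.float64(0.5), np.flo
[... 163 characters left out ...]
107 | (np.float64(0.5), np.float64(0.45)) 118 -0.091 | 
(np.float64(0.53), np.float64(0.3)) 56 -0.021 | (np.float64(0.53), np.float64(0.33)) 102 -0.087 | (np.float64(0.53), np.float64(0.42)) 146 -0.077 | 
(np.float64(0.56), np.float64(0.39)) 69 -0.096 | (np.float64(0.56), np.float64(0.42)) 40 -0.084 | 
(np.float64(0.59), np.float64(0.39)) 38 -0.09 | 
(np.float64(0.62), np.float64(0.24)) 55 -0.097 | (np.float64(0.62), np.float64(0.36)) 24 -0.059 | 
(np.float64(0.65), np.float64(0.33)) 62 -0.075 | (np.float64(0.65), np.float64(0.36)) 60 -0.067 | 
(np.float64(0.68), np.float64(0.33)) 58 -0.077 | 

[-1.10562795e-02 -4.34567535e+01 -2.57859170e+01 -1.61132495e-03
  1.08019402e-02 -1.84908771e-06]
```

```bash
python3 -m inch '[{"slide":[0.15,-0.15,1],"turn":0,"grip":4.5},{"slide":[0.15,-0.15,2],"turn":0,"grip":4.5},{"slide":[0.15,-0.15,2],"turn":0,"grip":4.5},{"slide":[0.15,-0.15,2],"turn":0,"grip":4.5}]'; python3 go.py .6610 -.1195 .0240 1.668;python3 -c "
from plant import ctrl;print(ctrl.get_state()['joint_efforts'])"
```

```text
time: 22.55
eef_pos: [0.661, -0.1205, 0.0428]
tcp_rot: [-0.049, 0.999, 0.0, -0.001]
contact_force: [-0.1, -0.1, -2.1]
opening: 0.567
finger_force: 36.6
slide [-0.02  0.1   1.88] turn -0.0 yaw 1.668 pos [ 0.661  -0.1205  0.0428] q [-0.33  0.48  1.69  0.    0.97 -2.  ] op 0.567 F [-0.1 -0.1 -2.1] 36.58252716064453
[-1.35894417e-02 -4.38272381e+01 -2.51446635e+01 -2.05286822e-03
  1.99712097e-02 -2.61875743e-05]
```

No contact so far; going down the rest.

```bash
python3 -m inch '[{"slide":[0,0,0.7],"turn":0,"grip":4.5},{"slide":[0,0,1.4],"turn":0,"grip":4.5},{"slide":[0,0,1.7],"turn":0,"grip":4.5},{"slide":[0,0,1.7],"turn":0,"grip":4.5},{"slide":[0,0,1.7],"turn":0,"grip":4.5}]'; python3 go.py .6610 -.1195 .0240 1.668;python3 -c "
from plant import ctrl;print(ctrl.get_state()['joint_efforts'])"
```

```text
time: 23.05
eef_pos: [0.6615, -0.1207, 0.0267]
tcp_rot: [-0.049, 0.999, 0.0, -0.0]
contact_force: [-0.3, 1.5, -0.4]
opening: 0.568
finger_force: 36.6
slide [0.04 0.12 0.27] turn 0.0 yaw 1.668 pos [ 0.6615 -0.1207  0.0267] q [-0.33  0.5   1.7  -0.    0.94 -2.  ] op 0.568 F [-0.3  1.5 -0.4] 36.58220887184143
[ 4.17231800e-03 -4.42372763e+01 -2.47562975e+01 -1.16137806e-03
  1.26477898e-02 -1.21871375e-05]
```

```bash
python3 -m inch '[{"slide":[0,0.1,0.1],"turn":0,"grip":4.5},{"slide":[0,0.1,0.27],"turn":0,"grip":4.5},{"slide":[0,0.1,0.27],"turn":0,"grip":4.5},{"slide":[0,0.1,0.27],"turn":0,"grip":4.5},{"slide":[0,0.1,0.27],"turn":0,"grip":5.2},{"slide":[0,0.1,0.27],"turn":0,"grip":6},{"slide":[0,0.1,0.27],"turn":0,"grip":7.2},{"slide":[0,0.1,0.27],"turn":0,"grip":7.2},{"slide":[0,0.1,0.27],"turn":0,"grip":7.2},{"slide":[0,0.1,-3],"turn":0,"grip":7.2},{"slide":[0,0.1,-7],"turn":0,"grip":7.2},{"slide":[0,0.1,-11],"turn":0,"grip":7.2},{"slide":[0,0.1,-11],"turn":0,"grip":7.2}]' ; python3 go.py .541 -.1125 .135 1.668
```

```text
time: 24.35
eef_pos: [0.6658, -0.1211, 0.1454]
tcp_rot: [-0.049, 0.999, -0.003, 0.007]
contact_force: [0.4, -0.2, 1.3]
opening: 0.846
finger_force: 0.0
slide [12.35  2.07  0.87] turn 0.0 yaw 1.668 pos [ 0.6658 -0.1211  0.1454] q [-0.33  0.36  1.65  0.    1.12 -2.  ] op 0.846 F [ 0.4 -0.2  1.3] 0.0
```

```bash
python3 -m inch '[{"slide":[4,0.6,0],"turn":0,"grip":5},{"slide":[8,1.2,0],"turn":0,"grip":5},{"slide":[11.9,1.9,0],"turn":0,"grip":5},{"slide":[11.9,1.9,0],"turn":0,"grip":5},{"slide":[11.9,1.9,0],"turn":0,"grip":5},{"slide":[11.9,1.9,0],"turn":0,"grip":5},{"slide":[11.9,1.9,0],"turn":0,"grip":5}]' ; python3 go.py .5418 -.1125 .07 1.668
python3 - <<'E'
from h import *
for n,(r,c,f) in {'scene':((160,290),(230,380),5)}.items():
    p,d=ctrl.read_camera(n);a=p[r[0]:r[1],c[0]:c[1],::-1];cv2.imwrite(f'pics/{n}8.png',cv2.resize(a,None,fx=f*.9,fy=f*.9,interpolation=cv2.INTER_CUBIC))
E
python3 clr.py | grep -v ' x \['
```

```text
time: 25.05
eef_pos: [0.5428, -0.1128, 0.1375]
tcp_rot: [-0.049, 0.999, -0.0, 0.001]
contact_force: [0.1, 1.2, -0.1]
opening: 0.585
finger_force: 0.0
slide [0.11 0.05 6.75] turn 0.0 yaw 1.668 pos [ 0.5428 -0.1128  0.1375] q [-0.39  0.12  1.95  0.    1.07 -2.06] op 0.585 F [ 0.1  1.2 -0.1] 0.0
top
(np.float64(0.5), np.float64(0.39)) 657 -0.067 | (np.float64(0.5), np.float64(0.42)) 59 -0.04 | (np.float64(0.5), np.float64(0.45)) 291 -0.039 | 
(np.float64(0.53), np.float64(0.24)) 34 -0.024 | (np.float64(0.53), np.float64(0.3)) 9 -0.021 | (np.float64(0.53), np.float64(0.39)) 188 -0.049 | (np.float64(0.53), np.float64(0.42)) 668 -0.054 | 
(np.float64(0.56), np.float64(0.39)) 244 -0.061 | (np.float64(0.56), np.float64(0.42)) 228 -0.062 | 





scene
(np.float64(0.5), np.float64(0.24)) 55 -0.049 | (np.float64(0.5), np.float64(0.27)) 74 -0.096 | (np.float64(0.5), np.float64(0.3)) 88 -0.087 | (np.float64(0.5), np.float64(0.33)) 45 -0.095 | (np.float64(0.5), np.float64(0.42)) 112 -0.057 | (np.float64(0.5), np.float64(0.45)) 16 -0.057 | 
(np.float64(0.53), np.float64(0.24)) 10 -0.032 | (np.float64(0.53), np.float64(0.3)) 9 -0.022 | (np.float64(0.53), np.float64(0.42)) 292 -0.062 | 
(np.float64(0.56), np.float64(0.39)) 47 -0.082 | (np.float64(0.56), np.float64(0.42)) 58 -0.067 |
```

View pics/scene8.png

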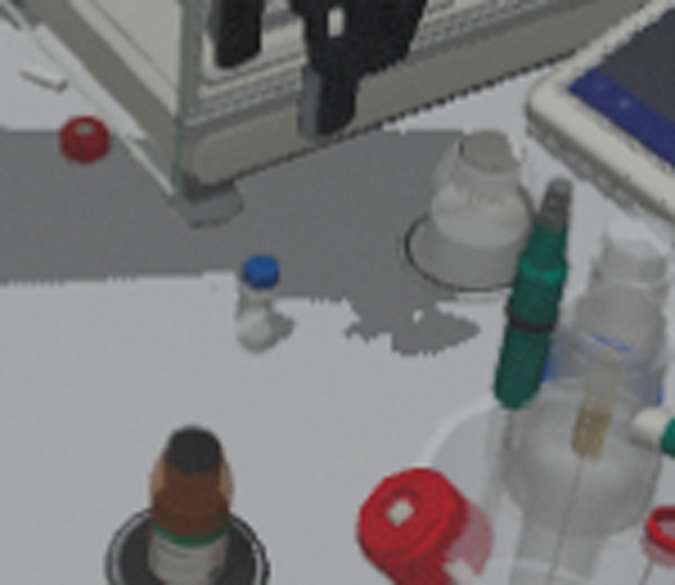

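The vial (cap at (262,270)) stands free under the open fingers, the jar stands upright on the white coaster (478,220), and the wrist is clear of the cabinet. Now the vial.

```bash
python3 -m inch '[{"slide":[0.05,0,4],"turn":0,"grip":5},{"slide":[0.05,0,7],"turn":0,"grip":5},{"slide":[0.05,0,10],"turn":0,"grip":5},{"slide":[0.05,0,12],"turn":0,"grip":5},{"slide":[0.05,0,12.2],"turn":0,"grip":5},{"slide":[0.05,0,12.2],"turn":0,"grip":3.2},{"slide":[0.05,0,12.2],"turn":0,"grip":2.8},{"slide":[0.05,0,12.2],"turn":0,"grip":2.6},{"slide":[0.05,0,12.2],"turn":0,"grip":2.4},{"slide":[0.05,0,12.2],"turn":0,"grip":2.2},{"slide":[0.05,0,12.2],"turn":0,"grip":2},{"slide":[0.05,0,12.2],"turn":0,"grip":1.8},{"slide":[0.05,0,12.2],"turn":0,"grip":1.6},{"slide":[0.05,0,12.2],"turn":0,"grip":1.4},{"slide":[0.05,0,12.2],"turn":0,"grip":1.4}]' 20; python3 go.py .5418 -.1125 .10 1.668
```

```text
time: 26.7
eef_pos: [0.5408, -0.1124, 0.015]
tcp_rot: [-0.049, 0.999, -0.0, 0.0]
contact_force: [-0.3, -0.2, 1.8]
opening: 0.186
finger_force: 19.9
slide [-0.1  -0.02 -8.5 ] turn 0.0 yaw 1.668 pos [ 0.5408 -0.1124  0.015 ] q [-0.39  0.3   2.    0.    0.84 -2.06] op 0.186 F [-0.3 -0.2  1.8] 19.912321865558624
```

```bash
python3 -m inch '[{"slide":[0,0,-3],"turn":0,"grip":1.4},{"slide":[0,0,-7],"turn":0,"grip":1.4},{"slide":[0,0,-11],"turn":0,"grip":1.4},{"slide":[0,0,-11],"turn":0,"grip":1.4},{"slide":[-2.5,-2.5,-11],"turn":0,"grip":1.4},{"slide":[-5,-5,-11],"turn":0,"grip":1.4},{"slide":[-7.5,-7.5,-11],"turn":0,"grip":1.4},{"slide":[-9.5,-9.5,-11],"turn":0,"grip":1.4},{"slide":[-10.9,-10.6,-11],"turn":0,"grip":1.4},{"slide":[-10.9,-10.6,-11],"turn":0,"grip":1.4},{"slide":[-10.9,-10.6,-11],"turn":0,"grip":1.4},{"slide":[-10.9,-10.6,-11],"turn":0,"grip":1.4}]'; python3 go.py .6595 -.2075 .02 1.668;python3 clr.py | grep  ' x \['
```

```text
time: 27.9
eef_pos: [0.6584, -0.2064, 0.1238]
tcp_rot: [-0.049, 0.999, 0.001, -0.001]
contact_force: [-0.3, -0.5, -0.6]
opening: 0.186
finger_force: 19.9
slide [-0.12 -0.13 10.38] turn 0.0 yaw 1.668 pos [ 0.6584 -0.2064  0.1238] q [-0.45  0.42  1.61  0.    1.11 -2.12] op 0.186 F [-0.3 -0.5 -0.6] 19.852167069911957
top 0.12 1530 x [0.444 0.713] y [-0.49   0.164] y for x>.55 [-0.428  0.168]
top 0.18 946 x [0.417 0.695] y [-0.494  0.173] y for x>.55 [-0.495  0.173]
top 0.24 235 x [0.462 0.563] y [-0.381  0.174] y for x>.55 [-0.024  0.174]
top 0.3 130 x [0.547 0.759] y [-0.155  0.174] y for x>.55 [-0.156  0.174]
top 0.36 2080 x [0.575 0.701] y [-0.258 -0.11 ] y for x>.55 [-0.258 -0.11 ]
top 0.42 3420 x [0.538 0.668] y [-0.243 -0.102] y for x>.55 [-0.244 -0.108]
top 0.48 6805 x [0.406 0.556] y [-0.174 -0.025] y for x>.55 [-0.159 -0.111]
top 0.54 16716 x [0.331 0.465] y [-0.136  0.01 ] y for x>.55 
scene 0.12 1139 x [0.424 0.782] y [-0.495  0.177] y for x>.55 [-0.239  0.178]
scene 0.18 1643 x [0.414 0.791] y [-0.497 -0.014] y for x>.55 [-0.49  -0.014]
scene 0.24 1205 x [0.462 0.758] y [-0.451 -0.004] y for x>.55 [-0.245  0.009]
scene 0.3 1340 x [0.546 0.669] y [-0.27   0.167] y for x>.55 [-0.27  -0.019]
scene 0.36 4424 x [0.505 0.684] y [-0.272 -0.165] y for x>.55 [-0.272 -0.165]
scene 0.42 6687 x [0.398 0.824] y [-0.245 -0.128] y for x>.55 [-0.248 -0.118]
scene 0.48 238 x [0.384 0.517] y [-0.184 -0.126] y for x>.55
```

```bash
python3 -m inch '[{"slide":[-0.1,-0.1,4],"turn":0,"grip":1.4},{"slide":[-0.1,-0.1,7],"turn":0,"grip":1.4},{"slide":[-0.1,-0.1,9],"turn":0,"grip":1.4},{"slide":[-0.1,-0.1,9.7],"turn":0,"grip":1.4},{"slide":[-0.1,-0.1,9.7],"turn":0,"grip":1.4},{"slide":[-0.1,-0.1,9.7],"turn":0,"grip":1.4}]'; python3 go.py .6595 -.2075 .0195 1.668
```

```text
time: 28.6
eef_pos: [0.6614, -0.2085, 0.0295]
tcp_rot: [-0.049, 0.999, -0.001, 0.001]
contact_force: [-0.1, 0.1, -0.3]
opening: 0.189
finger_force: 19.9
slide [0.18 0.12 1.  ] turn 0.0 yaw 1.668 pos [ 0.6614 -0.2085  0.0295] q [-0.45  0.54  1.64  0.    0.96 -2.12] op 0.189 F [-0.1  0.1 -0.3] 19.85192835330963
```

```bash
python3 -m inch '[{"slide":[0.1,0.1,0.4],"turn":0,"grip":1.4},{"slide":[0.1,0.1,0.7],"turn":0,"grip":1.4},{"slide":[0.1,0.1,0.9],"turn":0,"grip":1.4},{"slide":[0.1,0.1,0.9],"turn":0,"grip":1.4},{"slide":[0.1,0.1,0.9],"turn":0,"grip":1.4}]'; python3 go.py .6595 -.2075 .0195 1.668
```

```text
time: 29.1
eef_pos: [0.6596, -0.2074, 0.0191]
tcp_rot: [-0.049, 0.999, -0.0, 0.0]
contact_force: [0.4, 0.7, 0.5]
opening: 0.19
finger_force: 20.0
slide [ 0.02 -0.01 -0.04] turn -0.0 yaw 1.668 pos [ 0.6596 -0.2074  0.0191] q [-0.45  0.55  1.65  0.    0.95 -2.12] op 0.19 F [0.4 0.7 0.5] 19.975390434265137
```

```bash
python3 -m inch '[{"slide":[0,0,0],"turn":0,"grip":2},{"slide":[0,0,0],"turn":0,"grip":2.8},{"slide":[0,0,0],"turn":0,"grip":4},{"slide":[0,0,0],"turn":0,"grip":4},{"slide":[0,0,0],"turn":0,"grip":4},{"slide":[0,0,-3],"turn":0,"grip":4},{"slide":[0,0,-7],"turn":0,"grip":4},{"slide":[0,0,-11],"turn":0,"grip":4},{"slide":[0,0,-15],"turn":0,"grip":4},{"slide":[0,0,-17],"turn":0,"grip":4},{"slide":[22,2,-17],"turn":0,"grip":4},{"slide":[22,2,-17],"turn":0,"grip":4},{"slide":[22,2,-17],"turn":0,"grip":4},{"slide":[22,2,-17],"turn":0,"grip":4},{"slide":[22,2,-17],"turn":0,"grip":4},{"slide":[22,2,-17],"turn":0,"grip":4},{"slide":[22,2,-17],"turn":0,"grip":4}]'; python3 go.py .33 .50 .23 1.668
```

```text
time: 30.8
eef_pos: [0.4389, -0.209, 0.1894]
tcp_rot: [-0.048, 0.999, -0.0, 0.001]
contact_force: [0.2, -0.5, 0.3]
opening: 0.465
finger_force: 0.0
slide [ 4.01 71.62 -4.14] turn -0.001 yaw 1.667 pos [ 0.4389 -0.209   0.1894] q [-0.65 -0.1   2.07  0.    1.17 -2.32] op 0.465 F [ 0.2 -0.5  0.3] 0.0
```

```bash
python3 -m inch '[{"slide":[2,60,-4],"turn":0,"grip":4},{"slide":[2,60,-4],"turn":0,"grip":4},{"slide":[2,60,-4],"turn":0,"grip":4},{"slide":[2,60,-4],"turn":0,"grip":4},{"slide":[2,60,-4],"turn":0,"grip":4},{"slide":[2,60,-4],"turn":0,"grip":4},{"slide":[2,60,-4],"turn":0,"grip":4},{"slide":[2,60,-4],"turn":0,"grip":4},{"slide":[2,60,-4],"turn":0,"grip":4},{"slide":[2,60,-4],"turn":0,"grip":4},{"slide":[2,60,-4],"turn":0,"grip":4},{"slide":[2,60,-4],"turn":0,"grip":4},{"slide":[2,60,-4],"turn":0,"grip":4},{"slide":[2,60,-4],"turn":0,"grip":4},{"slide":[2,60,-4],"turn":0,"grip":4},{"slide":[2,60,-4],"turn":0,"grip":4}]'
python3 - <<'E'
from h import *
p,d=ctrl.read_camera('top');a=p[135:270,155:370,::-1];cv2.imwrite('pics/top9.png',cv2.resize(a,None,fx=3.7,fy=3.7,interpolation=cv2.INTER_CUBIC))
E
```

```text
time: 32.4
eef_pos: [0.3609, 0.3857, 0.2286]
tcp_rot: [-0.048, 0.999, -0.0, -0.0]
contact_force: [0.3, 0.7, 0.9]
opening: 0.467
finger_force: 0.0
```

View pics/top9.png

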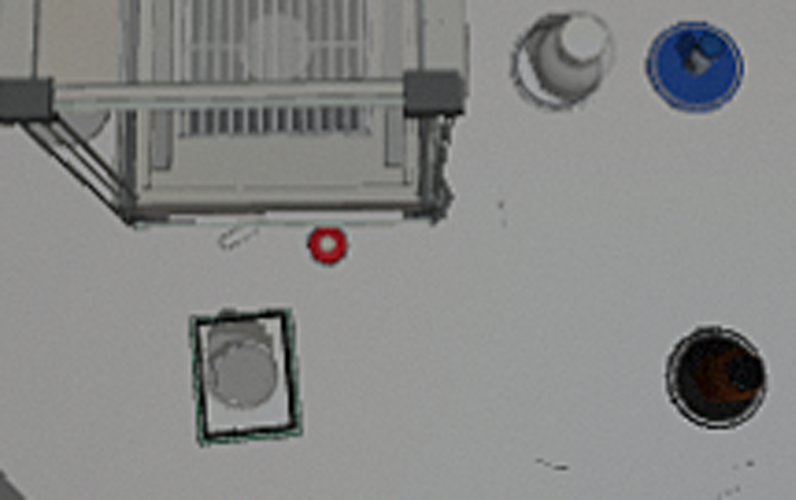

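All five stand upright on their places. I'll convert the caps and rim to positions: jar cap (582,38), vial cap (710,46), dropper cap (746,375), beaker rim (243,373).

Run:
```python
from h import *
np.set_printoptions(precision=4,suppress=True)
t=lambda u,v:((u+.5)/3.7-.5+155,(v+.5)/3.7-.5+135)
for k,uv,z,c in [('jar',(582,38),.074,(.662,-.1127)),('vial',(710,46),.05,(.66,-.2074)),('dropper',(746,375),.074,(.4486,-.2082)),('beaker',(243,373),.071,(.4546,.0997))]:
    P=plane('top',t(*uv),z)[:2];print(k,P,np.linalg.norm(P-c)*1000)
```

```text
jar [ 0.6591 -0.1193] 7.211347994807242
vial [ 0.6603 -0.2065] 0.9697378777482761
dropper [ 0.4463 -0.2086] 2.295992571119272
beaker [0.4523 0.0941] 6.094043015023338
```

The beaker reads 6 mm off on a faint outline, so I'll check it in the other view.

Run:
```python
from h import *
p,d=ctrl.read_camera('scene');a=p[150:225,170:250,::-1].copy();a=cv2.resize(a,None,fx=7.5,fy=7.5,interpolation=cv2.INTER_CUBIC)
th=np.linspace(0,2*np.pi,60)
for (x,y),col in (((.454,.099),(0,0,255)),):
  for r,z in((.020,.015),(.022,.071)):
    q=(proj('scene',np.c_[x+r*np.cos(th),y+r*np.sin(th),0*th+z])-[170,150]+.5)*7.5
    cv2.polylines(a,[q.astype(int)],True,col,1)
cv2.imwrite('pics/scene10.png',a)
```

```text
(no output)
```

View pics/scene10.png

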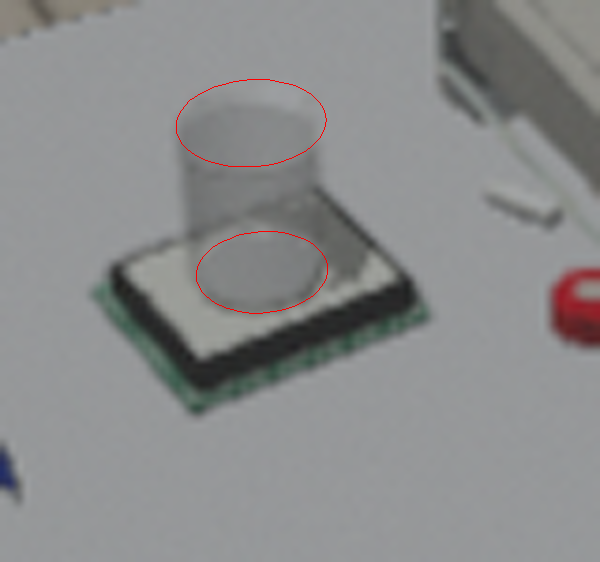

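The beaker's base matches the circle drawn at the tile's centre (262,272) to about 1–2 mm, so it is fine. Handing in.

```bash
python3 -c "
from plant import ctrl;print(ctrl.sign_off())"
```

```text
the job is handed in; nothing more can be done
None
```

The job is handed in at about 33 s (no verdict shown): tile square on the mat, beaker within about 2 mm of the tile's centre, dropper and vial within about 3 mm of their coasters' centres, jar about 7 mm off on purpose (12 mm allowed) to keep the wrist clear of the cabinet, nothing knocked over.

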